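# Open the leather splitter four clicks and close its roller

## Robot

A 7-joint arm with a two-finger parallel gripper is mounted at the origin on the work surface. World frame = base frame: x ahead of the robot, y to its left, z up, the work surface at z = 0. Lengths are in m, angles in rad, forces in N, time in s.
With the tool pointing down it reaches from about 0.35 to 0.9 m from the base axis. Payload 8.1 kg.
Tool frame: the origin (TCP) lies between the finger pads; the fingertips stand 11 mm ahead of it and the grasp point (between the pads) lies 8 mm behind it; z points along the fingers, y is the line along which they close (so a half turn about z gives the same grasp; the last joint's range is limited). The gripper opens to 92 mm and grips with 3 to 60 N. Pads are 19 mm wide; open, the fingers measure 130 mm over their backs; the gripper's body (75 mm by 190 mm) begins 47 mm behind the grasp point.
Start: joints at [1.121, 0.434, 0.025, 1.573, -0.012, 1.134, -0.075], TCP at [0.212, -0.588, 0.238] pointing down, gripper open.
Joint ranges: [-2.62, 2.62], [-0.44, 2.09], [-1.27, 1.32], [0.08, 2.57], [-1.32, 4.46], [0.12, 2], [-2.74, 2.74]. Speed limits (rad/s): [2.22, 2.22, 3.01, 3.01, 3.14, 3.14, 3.14].

## Interface

Orientations are given as a rotation vector (axis times angle).
In Python, from cell import observe, get_image, camera_params, sign_off gives the robot as it stands.
- The arm moves only by the shell command python3 -m pendant 'ROWS' [FORCE]. ROWS is JSON, one flat list of numbers, 7 for each row, row after row: the shift along the tool's x, y, z in m, then the turn, a rotation vector about the tool's x, y, z in rad, then the finger opening in m, from 0 to 0.0918. In form: [dx, dy, dz, rx, ry, rz, jaw, dx, dy, dz, rx, ry, rz, jaw, ...]. A call has 1 to 10 rows; each row shifts and turns the commanded pose from where the row before left it, along the tool's axes as they then stand; what a row does not reach is not made up. A row lasts 1/8 s, in which the tool goes at most 62.5 mm and 10.7 degrees, less where a joint would pass 70% of its speed; a pose out of reach is approached as far as the arm can. A call is refused whole if a number of a shift passes 0.0625 or a number of a turn 0.188, either way. A call with a gripper value outside its range is refused whole. The fingers move at their own pace and stop on an object; FORCE is the grip in N (left out, the last holds). Time passes only in rows, so rows that do not move let the fingers close. It gives the time, the measured TCP pose, the force, the opening and the grip force at its end, in the units of the state.
- observe(): the state, without advancing time (a new reading comes with each control period).
- get_image(name): name is "side" or "top"; returns the picture (420x560x3 uint8, red, green, blue); there is no depth.
- camera_params(name): a dict with "intrinsics" (3x3 intrinsics, pixels), "dist" ([k1, k2, p1, p2, k3] as OpenCV has them; the pictures are not rectified), "eye" and "rotation" of the camera in the world. Camera axes: x right, y down, z forward; pixel columns grow to the right and rows downward; lengths in m; the calibration is good to about 2 mm. A picture is of the moment at which its call begins. camera_params takes no time and is no camera call.
- sign_off(): hands the job in; it is judged then, once.
The state is a dict: "clock": time; "joints": joint angles; "dq": joint speeds; "joint_efforts": joint torques, N m; "position": TCP position; "ee_rot": TCP orientation; "force": force on the tool from outside, world axes, zero at the start; "ft_torque": the same for the moment, N m; "width": opening from 0.0 (shut) to 1.0 (fully open); "gripper_force": force on a finger pad.
Only numpy, scipy, OpenCV 4.12 (cv2) and the standard library are available. Lean on these libraries where they do the work, as an engineer would, in place of code of your own. Each camera call takes 0.05 s, during which the arm holds its last target. There are 200 camera calls.

## Task

Open the bench splitter's gauge by exactly four clicks: with a fingertip against the arms of the star dial on its top, turn the dial four clicks anticlockwise (seen from above) from where it stands, and leave it resting in the fourth click. Then push the roller lever at the machine's side away from the robot, right over to its stop at the back. Only push, and lightly: do not grip or lift anything, and leave the other things on the bench where they are.

Things in the scene. Friction and masses are not known exactly. Their poses are not given: they have to be found in the camera images.
- splitter: bench leather splitter, dark cast iron, bolted down: base 170 x 250 x 16 mm, cheeks, and a bridge 62 x 206 mm across the top whose upper face is 112 mm above the bench. Origin: centre of its underside; its x points from its front (the side towards the robot) to its back, y to its left, where the lever is, z up.
- dial_collar: fixed round steel collar on the middle of the bridge, 70 mm across, 14 mm high, with a small plunger boss that reaches 47 mm from the axis at collar height. Origin: centre of its underside, on the dial's axis, 112 mm above the bench. Its yaw means nothing.
- dial_centre (a point): point on the dial's upright axis, halfway up its four arms (146 mm above the bench). Dial: black star grip, hub 36 mm across and 158 mm above the bench at its top, under it a flat graduated skirt 60 mm across, top 132 mm above the bench.
- dial_arm (a point): in the round end of one of the four equal arms, 40 mm from the axis, 146 mm above the bench; Arms: 90 degrees apart, 16 mm wide, ends of 8 mm radius reaching 48 mm from the axis, from 136 to 156 mm above the bench; the gaps between are open above and outside.
- dial_arm2 (a point): the like point in the end of the next arm, 90 degrees anticlockwise of dial_arm, seen from above.
- dial_arm3 (a point): the like point in the end of the arm opposite dial_arm.
- dial_arm4 (a point): the like point in the end of the arm 90 degrees clockwise of dial_arm, seen from above.
- dial (a joint): turn of the dial, rad, anticlockwise seen from above positive, 0 at the start (it starts at rest in a click). 20 clicks a turn, 0.314 rad each. A click takes about 4 N on an arm's end; half-way it gives and springs on by itself into the next click, where it stays.
- lever_ball (a point): centre of the black ball, 32 mm across, at the end of the roller lever, a steel bar 12 mm thick at the splitter's left side. The ball stands 159 mm above the bench with the bar upright and 143 mm at either end of its swing.
- lever_pivot (a point): axis of the roller lever, in the middle of its bar, 117 mm to the left of the splitter's middle, 42 mm above the bench, 115 mm from the ball's centre. The lever turns about the splitter's y axis, so the ball moves in the splitter's x-z plane.
- lever (a joint): swing of the roller lever, rad: 0 leaning 0.5 rad from upright to the splitter's front, 1.0 leaning 0.5 rad to its back, against its stop. It starts between 0 and 0.25, needs about 2 N at the ball and stays where it is left.
- wax_tin: bystander: round aluminium tin, 62 mm across, 24 mm high, in front of the splitter. Origin: centre of its underside.
- slicker: bystander: turned wooden edge slicker standing upright, 40 mm across, 100 mm high, to the splitter's right. Origin: centre of its underside.
- rivet_jar: bystander: jar of rivets, 56 mm across, 65 mm high, behind the splitter. Origin: centre of its underside.
- awl: bystander: awl with a wooden handle lying to the splitter's left, 150 mm long, 31 mm thick. Origin: in the middle of its handle; x towards the point.
- mallet: bystander: white-headed mallet lying at the right, head 60 mm across and 90 mm long, handle 200 mm towards -x. Origin: under the middle of its head.
- leather_weight: bystander: iron leather weight 150 x 75 x 30 mm with an arched handle 91 mm high, at the left. Origin: centre of its underside.
- dividers: bystander: steel wing dividers lying flat at the left, 170 mm long, 12 mm thick. Origin: under the pivot of the legs; the points lie to its -x.

How it is judged:
On the way, in this order (a step that is already met when the one before it is completed fails the run):
1. the dial rests four clicks anticlockwise of its start, the lever not yet pushed over (value of joint dial between 1.178 and 1.335 rad and value of joint lever below 0.5 rad), for 0.3 s.
2. the lever is over at its stop with the dial still at four clicks (value of joint dial between 1.178 and 1.335 rad and value of joint lever above 0.94 rad), for 0.2 s.
At the end, for the whole second after the job is handed in: The dial rests four clicks anticlockwise of its start (joint 1.257 rad, within a quarter click, 0.078 rad), the lever stands at its stop (joint above 0.94 rad), both at rest, and no bystander is more than 25 mm from where it stood (all of step 2 and velocity of joint dial between -0.1 and 0.1 rad/s and velocity of joint lever between -0.1 and 0.1 rad/s and distance of each of wax_tin, slicker, rivet_jar, awl, mallet, leather_weight, dividers from where it was at the start of the episode below 0.025 m); the robot touches nothing.
It fails at once if the dial is gripped: its hub between the fingers (horizontal distance between the grasp point and dial_centre below 0.012 m and height (world z) of the grasp point below 0.18 m and contact force between the fingers and dial_collar above 3 N).
It fails at once if the dial is gripped: one of its arms squeezed between the fingers ((horizontal distance between the grasp point and dial_arm below 0.01 m or horizontal distance between the grasp point and dial_arm2 below 0.01 m or horizontal distance between the grasp point and dial_arm3 below 0.01 m or horizontal distance between the grasp point and dial_arm4 below 0.01 m) and height (world z) of the grasp point below 0.18 m and contact force between the fingers and dial_collar above 7 N).
It fails at once if the lever is gripped: its ball between the fingers (distance between the grasp point and lever_ball below 0.014 m and contact force between the fingers and splitter above 3 N).
It fails at once if the dial is forced (more than 20 N on it) or the lever or machine is (more than 30 N) (contact force between the fingers and dial_collar above 20 N or contact force between the fingers and splitter above 30 N).
It fails at once if a bystander is knocked away, lifted or carried off (moved more than 25 mm) (distance of any of wax_tin, slicker, rivet_jar, awl, mallet, leather_weight, dividers from where it was at the start of the episode above 0.025 m).
It also fails if it takes over 69 s, if anything falls off the work surface, if the arm or the gripper's body presses on something with over 40 N, if the wrist force passes 120 N, or if a joint passes its speed limit or range.

## Working session

There is one attempt and no reset: what is moved stays moved. The work goes in short steps, Python scripts to look and compute and a shell command to move; the robot and the scene stay as the last step left them, time stands still between calls to the robot, and variables do not carry over. Pictures are saved under pics/ and viewed, at most 10 in all, crops included, and the job is handed in when it is done.

```bash
mkdir -p pics; python3 - <<'E'
from cell import *
import cv2,numpy as np
s=observe();print(s)
for n in("side","top"):
    im=get_image(n);cv2.imwrite(f"pics/{n}0.png",im[:,:,::-1]);p=camera_params(n);print(n,p)
E
```

```text
{'clock': 0.0, 'joints': array([ 1.12137386,  0.43527103,  0.02496533,  1.57409665, -0.01159822,
        1.13395285, -0.0751029 ]), 'dq': array([ 0.00097522, -0.00153151,  0.00209213, -0.00209774,  0.00136429,
        0.00059385, -0.00203805]), 'joint_efforts': array([-1.80342690e-04, -6.67854238e+01,  9.84813273e-01, -3.14465582e+01,
       -6.05922681e-02,  4.28898528e-02,  1.56743963e-04]), 'position': array([ 0.212233  , -0.58735093,  0.23691517]), 'ee_rot': array([-3.09298716e+00, -5.41696920e-01,  6.48657868e-04]), 'force': array([0.29547415, 0.35313531, 0.54884304]), 'ft_torque': array([0.06297918, 0.01627538, 0.0455192 ]), 'gripper_force': 0.0, 'width': 1.0011582835867765}
side {'intrinsics': array([[445.05728486,   0.        , 280.01286528],
       [  0.        , 445.05728486, 217.15160724],
       [  0.        ,   0.        ,   1.        ]]), 'dist': array([0.02789635, 0.        , 0.        , 0.        , 0.        ]), 'eye': array([0.26101262, 0.9585049 , 1.19897972]), 'rotation': array([-0.37679208,  2.80905343, -1.10722012])}
top {'intrinsics': array([[381.97374759,   0.        , 284.27406192],
       [  0.        , 381.97374759, 214.97699232],
       [  0.        ,   0.        ,   1.        ]]), 'dist': array([0.02839009, 0.        , 0.        , 0.        , 0.        ]), 'eye': array([ 0.44339119, -0.00797089,  1.21513822]), 'rotation': array([-2.18378527,  2.18443323, -0.06884048])}
```

View pics/top0.png

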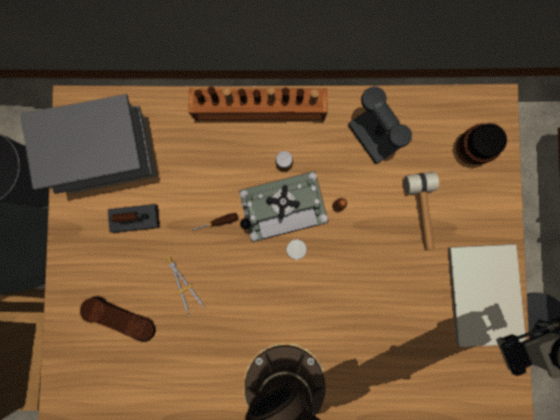

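View pics/side0.png

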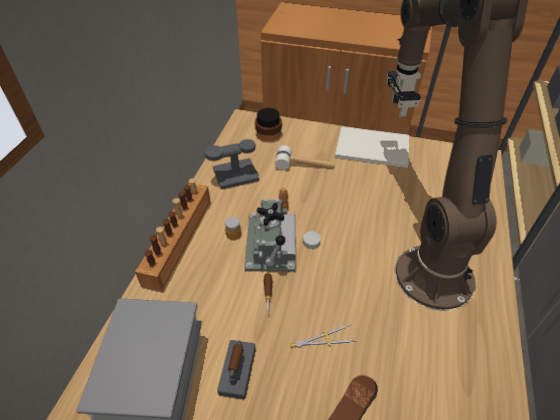

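The top picture shows the splitter at about (284,206), the dial at (283,202) and the lever ball at about (246,224), with the tin at (296,249) in front. In the side picture the dial is at (270,214) and the ball at (281,240). I'll zoom in on both.

```bash
python3 - <<'E'
import cv2,numpy as np
a=cv2.imread("pics/top0.png")[165:255,225:355];b=cv2.imread("pics/side0.png")[185:285,225:335]
f=lambda i,s:np.clip(cv2.resize(i,None,fx=s,fy=s,interpolation=cv2.INTER_CUBIC).astype(float)*1.8,0,255)
cv2.imwrite("pics/topc.png",f(a,6));cv2.imwrite("pics/sidec.png",f(b,6))
E
```

```text
[ WARN:0@0.056] global loadsave.cpp:1063 imwrite_ Unsupported depth image for selected encoder is fallbacked to CV_8U.
```

View pics/topc.png

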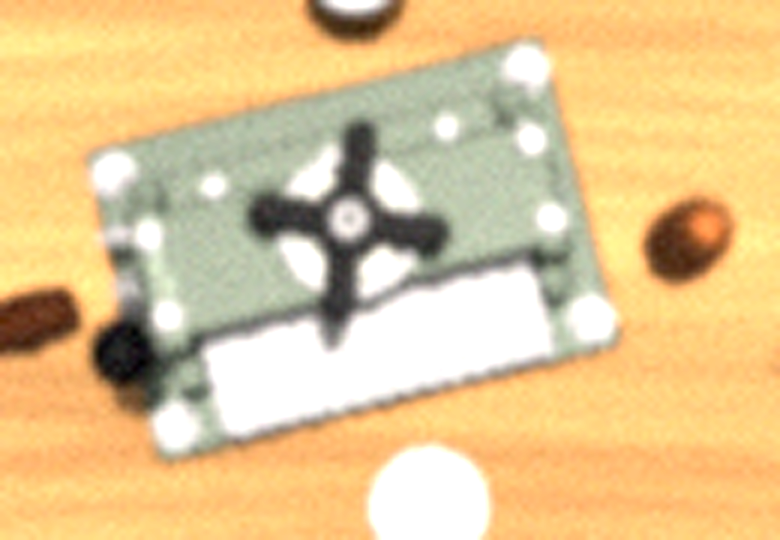

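View pics/sidec.png

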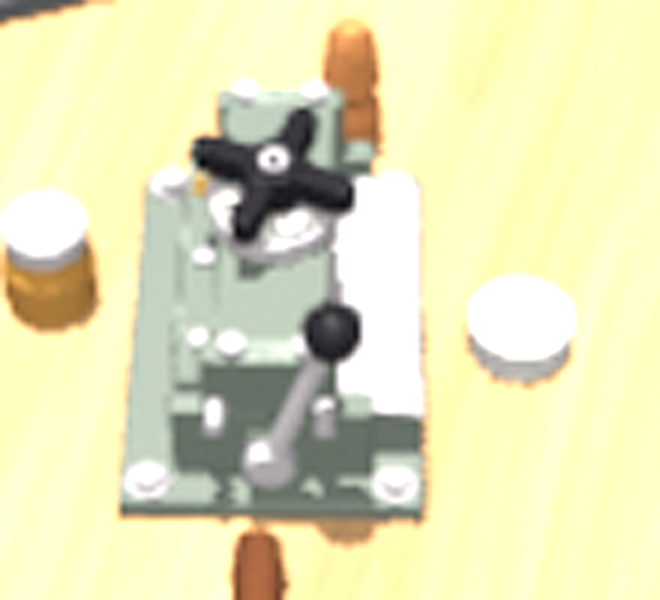

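The top crop shows the hub at about (348,220) and arm ends near (361,130), (262,215), (435,238) and (335,330). Base corners are at (90,152), (535,38), (617,345) and (165,460), and the ball is at (123,352). The side crop has the hub at (273,160) and the ball at (332,332), leaning to the front.

```bash
cat >h.py <<'E'
import cv2,numpy as np
from cell import camera_params
from scipy.spatial.transform import Rotation as R
def ray(n,px):
    p=camera_params(n);u=cv2.undistortPoints(np.array(px,float).reshape(-1,1,2),p['intrinsics'],p['dist'])[:,0]
    d=np.c_[u,np.ones(len(u))];M=R.from_rotvec(p['rotation']).as_matrix();return p['eye'],d@M.T
def plane(n,px,z):
    e,d=ray(n,px);return e+d*((z-e[2])/d[:,2])[:,None]
def tri(a,b):
    e,d=ray("top",[a]);f,g=ray("side",[b]);d=d[0];g=g[0]
    t=np.linalg.lstsq(np.c_[d,-g],f-e,rcond=None)[0];P=e+d*t[0];Q=f+g*t[1];return (P+Q)/2,np.linalg.norm(P-Q)
def darkmask(n,im):
    return (im.max(2)<(48)).astype(np.uint8)
E
python3 - <<'E'
from h import *
T=lambda L:[((x+.5)/6-.5+225,(y+.5)/6-.5+165) for x,y in L]
S=lambda L:[((x+.5)/6-.5+225,(y+.5)/6-.5+185) for x,y in L]
np.set_printoptions(precision=4,suppress=True)
c=plane("top",T([(90,152),(535,38),(617,345),(165,460)]),.016);print("base",c,c.mean(0))
print([np.linalg.norm(c[i]-c[i-1]) for i in range(4)])
v=c[0]-c[1]+c[3]-c[2];print("yaw",np.degrees(np.arctan2(-v[0],v[1])))
v=c[0]-c[3]+c[1]-c[2];print("yaw",np.degrees(np.arctan2(v[1],v[0])))
h=tri(T([(348,220)])[0],S([(273,160)])[0]);print("hub",h,plane("top",T([(348,220)]),.158),plane("side",S([(273,160)]),.158))
print("ball",tri(T([(123,352)])[0],S([(332,332)])[0]))
for n,o in(("top",(225,165)),("side",(225,185))):
    im=cv2.imread(f"pics/{n}0.png");m=(im.max(2)<45).astype(np.uint8)
    k,l,s,ce=cv2.connectedComponentsWithStats(m)
    for i in range(1,k):
        if s[i,4]>15 and 225<ce[i,0]<340 and 165<ce[i,1]<285: print(n,s[i],ce[i], plane(n,[ce[i]],.146)[0])
# arm ends
for n,L in(("top",T([(361,132),(262,215),(435,238),(335,320)])),("side",S([(302,120),(205,150),(343,192),(245,228)]))):
    P=plane(n,L,.152);H=plane(n,T([(348,220)]) if n=="top" else S([(273,160)]),.158)[0]
    d=P-H;print(n,np.degrees(np.arctan2(d[:,1],d[:,0])),np.linalg.norm(d[:,:2],axis=1))
for nm,n,px,z in(("tin","top",T([(428,503)]),.024),("slicker","top",T([(705,225)]),.1),("jar","top",T([(355,0)]),.065)): print(nm,plane(n,px,z))
E
```

```text
base [[ 0.6049  0.1396  0.016 ]
 [ 0.6653 -0.0951  0.016 ]
 [ 0.503  -0.1371  0.016 ]
 [ 0.443   0.0992  0.016 ]] [0.554  0.0017 0.016 ]
[np.float64(0.1668846939617028), np.float64(0.24234080242812525), np.float64(0.16767726844527767), np.float64(0.24379603426851684)]
yaw 14.343318573348423
yaw 14.269568412017602
hub (array([0.5557, 0.0026, 0.156 ]), np.float64(0.0030563073797331337)) [[0.554  0.0023 0.158 ]] [[0.5567 0.0046 0.158 ]]
ball (array([0.4943, 0.1072, 0.1508]), np.float64(0.0024007074356291336))
top [282 186   5  11  39] [284.     191.1282] [ 0.5839 -0.0016  0.146 ]
top [267 198  32  21 151] [281.6159 204.8609] [0.545  0.0051 0.146 ]
top [241 218  12  15 101] [246.2871 224.0495] [0.4911 0.1041 0.146 ]
side [257 203  27  22 221] [270.2353 214.2172] [0.5559 0.0064 0.146 ]
side [276 236   9  10  62] [279.9677 240.0484] [0.4963 0.104  0.146 ]
top [  -8.1547   85.7349 -100.9432  172.4668] [0.0424 0.0403 0.0412 0.0465]
side [-97.5985  -4.3427 169.7046  87.395 ] [0.0394 0.0397 0.0419 0.0464]
tin [[ 0.4208 -0.0378  0.024 ]]
slicker [[ 0.5574 -0.1714  0.1   ]]
jar [[ 0.6758 -0.0003  0.065 ]]
```

Dial axis is at about (0.555, 0.003), the splitter's yaw is 14.3° and the arms lie at about -7°, 83°, 173° and 263°. The ball is at (0.494, 0.107, 0.151), which agrees with a lever angle of about 0.2 rad. I'll push the 173° arm from its clockwise side with the fingers closed, and start by travelling there.

```bash
python3 -m pendant '[0.035,-0.034,0,0,0,0,0, 0.035,-0.034,0,0,0,0,0, 0.035,-0.034,0,0,0,0,0, 0.035,-0.034,0,0,0,0,0, 0.035,-0.034,0,0,0,0,0, 0.035,-0.034,0,0,0,0,0, 0.035,-0.034,0,0,0,0,0]' 20
python3 -m pendant '[0.035,-0.034,0,0,0,0,0, 0.035,-0.034,0,0,0,0,0, 0.035,-0.034,0,0,0,0,0, 0.035,-0.034,0,0,0,0,0, 0.035,-0.034,0,0,0,0,0, 0.035,-0.034,0,0,0,0,0, 0.035,-0.034,0,0,0,0,0]'
python3 -m pendant '[0,0,0,0,0,-0.157,0, 0,0,0,0,0,-0.157,0, 0,0,0,0,0,-0.157,0, 0,0,0,0,0,-0.157,0, 0,0,0,0,0,-0.157,0, 0,0,0,0,0,-0.157,0, 0,0,0,0,0,-0.157,0, 0,0,0,0,0,0,0]'
cat >>h.py <<'E'
def togo(target,yawy=None):
    from cell import observe
    s=observe();M=R.from_rotvec(s['ee_rot']).as_matrix()
    print("t",s['clock'],"pos",s['position'].round(4),"tool delta",(M.T@(np.array(target)-s['position'])).round(4),"y-angle",np.degrees(np.arctan2(M[1,1],M[0,1])).round(2),"z",M[:,2].round(3),"F",s['force'].round(2),"q",s['joints'].round(2))
E
python3 -c "
from h import *
togo([.5144,.0337,.24])"
```

```text
clock: 0.98
position: [0.3623, -0.2791, 0.2376]
ee_rot: [-3.094, -0.542, 0.0]
force: [0.5, -0.2, 0.4]
width: 0.287
gripper_force: 0.0
clock: 1.85
position: [0.5118, 0.0277, 0.2375]
ee_rot: [3.094, 0.541, -0.001]
force: [0.3, -0.6, -0.2]
width: 0.007
gripper_force: 0.0
clock: 2.85
position: [0.5113, 0.0262, 0.2374]
ee_rot: [-2.357, -2.077, 0.001]
force: [0.5, 0.8, -0.0]
width: 0.008
gripper_force: 0.0
t 2.85 pos [0.5113 0.0262 0.2374] tool delta [ 0.0078  0.0021 -0.0026] y-angle -7.23 z [-0.001  0.    -1.   ] F [ 0.5   0.83 -0.01] q [ 0.3   0.31 -0.57  1.81  0.19  1.08 -0.47]
```

```bash
python3 -m pendant '[0.008,0.002,0,0,0,0,0, 0,0,0.02,0,0,0,0, 0,0,0.02,0,0,0,0, 0,0,0.02,0,0,0,0, 0,0,0.01,0,0,0,0, 0,0,0.005,0,0,0,0, 0,0,0.005,0,0,0,0, 0,0,0.005,0,0,0,0, 0,0,0,0,0,0,0]'
python3 -c "
from h import *
togo([.5144,.0337,.151])
from cell import get_image
for n,(a,b,c,d) in (('top',(165,255,225,355)),('side',(185,285,225,335))):
    im=get_image(n)[a:b,c:d,::-1];cv2.imwrite('pics/%s1.png'%n,cv2.convertScaleAbs(cv2.resize(im,None,fx=6,fy=6,interpolation=cv2.INTER_CUBIC),alpha=1.8))"
```

```text
clock: 3.98
position: [0.5144, 0.034, 0.1526]
ee_rot: [-2.356, -2.078, 0.0]
force: [-0.2, 0.2, 0.5]
width: 0.002
gripper_force: 0.0
t 3.975 pos [0.5144 0.034  0.1526] tool delta [-0.0003  0.      0.0016] y-angle -7.18 z [-0. -0. -1.] F [-0.18  0.25  0.46] q [ 0.25  0.41 -0.55  1.91  0.27  0.89 -0.56]
```

View pics/side1.png

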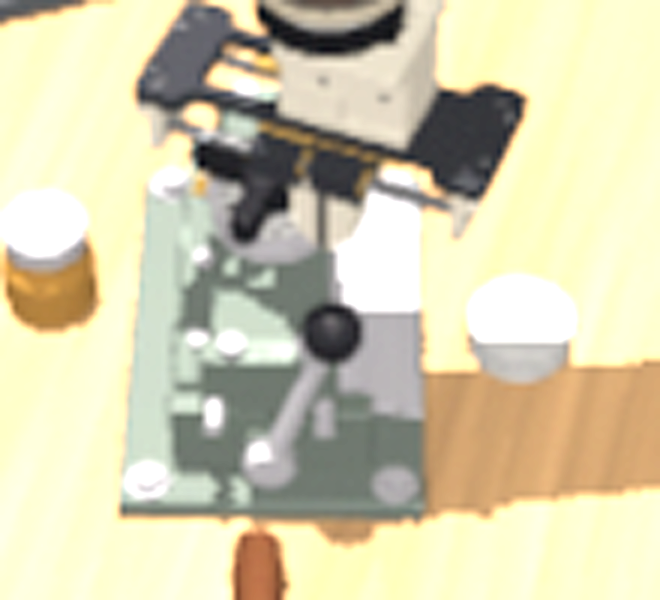

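The closed fingers stand at about (325,215), in the gap between the 83° and 173° arms and clear of both. Next I'll approach to contact.

```bash
for i in 1; do python3 -m pendant '[-0.003,0,0,0,0,0,0, -0.003,0,0,0,0,0,0, 0,0,0,0,0,0,0]'; python3 -m pendant '[-0.001,0,0,0,0,0,0, -0.001,0,0,0,0,0,0, 0,0,0,0,0,0,0]'; python3 -m pendant '[-0.001,0,0,0,0,0,0, 0,0,0,0,0,0,0]'; done
```

```text
clock: 4.45
position: [0.5138, 0.0278, 0.1528]
ee_rot: [2.356, 2.078, 0.0]
force: [-0.0, -0.1, -0.4]
width: 0.005
gripper_force: 0.0
clock: 4.82
position: [0.5135, 0.027, 0.1528]
ee_rot: [-2.355, -2.079, -0.001]
force: [-1.7, 5.8, 0.9]
width: 0.006
gripper_force: 2.5
clock: 5.08
position: [0.5131, 0.0253, 0.1527]
ee_rot: [-2.355, -2.078, 0.001]
force: [-0.8, 2.5, 2.3]
width: 0.007
gripper_force: 1.8
```

```bash
cat >>h.py <<'E'
def st():
    from cell import observe
    s=observe();M=R.from_rotvec(s['ee_rot']).as_matrix();d=M.T@(np.array([.555,.003,s['position'][2]])-s['position'])
    print("axis in tool mm",(d*1e3).round(1),"tool turn",np.degrees(np.arctan2(M[1,1],M[0,1])).round(1)+7.2,"Ftool",(M.T@s['force']).round(1),s['clock'])
E
python3 -c "from h import *;st()"
python3 -m pendant '[-0.0024,-0.00085,0,0,0,-0.0533,0, -0.0024,-0.00085,0,0,0,-0.0533,0, -0.0024,-0.00085,0,0,0,-0.0533,0, -0.0024,-0.00085,0,0,0,-0.0533,0, -0.0024,-0.00085,0,0,0,-0.0533,0, -0.0024,-0.00085,0,0,0,-0.0533,0, 0,0,0,0,0,0,0]'
python3 -c "from h import *;st()"
```

```text
axis in tool mm [-16.9  44.3  -0. ] tool turn 0.0 Ftool [ 2.4 -1.1 -2.3] 5.075
clock: 5.95
position: [0.5084, 0.01, 0.1526]
ee_rot: [1.996, 2.425, -0.001]
force: [0.2, 1.1, 0.6]
width: 0.006
gripper_force: 0.4
axis in tool mm [-15.8  44.3  -0. ] tool turn 18.3 Ftool [ 1.   0.4 -0.6] 5.95
```

```bash
python3 -m pendant '[-0.0024,-0.00085,0,0,0,-0.0533,0, -0.0024,-0.00085,0,0,0,-0.0533,0, -0.0024,-0.00085,0,0,0,-0.0533,0, -0.0024,-0.00085,0,0,0,-0.0533,0, -0.0024,-0.00085,0,0,0,-0.0533,0, -0.0024,-0.00085,0,0,0,-0.0533,0, 0,0,0,0,0,0,0]'
python3 -c "from h import *;st()"
python3 -m pendant '[-0.0024,-0.00085,0,0,0,-0.0533,0, -0.0024,-0.00085,0,0,0,-0.0533,0, -0.0024,-0.00085,0,0,0,-0.0533,0, -0.0024,-0.00085,0,0,0,-0.0533,0, 0,0,0,0,0,0,0]'
python3 -c "from h import *;st()"
```

```text
clock: 6.82
position: [0.5082, -0.005, 0.1526]
ee_rot: [1.586, 2.712, -0.001]
force: [-0.0, 1.9, -0.9]
width: 0.006
gripper_force: 0.4
axis in tool mm [-16.   44.8  -0. ] tool turn 36.6 Ftool [1.7 0.9 0.9] 6.825
clock: 7.45
position: [0.5105, -0.0144, 0.1526]
ee_rot: [-1.288, -2.865, 0.001]
force: [-2.4, 1.8, 1.4]
width: 0.007
gripper_force: 1.2
axis in tool mm [-16.5  44.8  -0. ] tool turn 48.800000000000004 Ftool [ 2.9 -0.6 -1.4] 7.45
```

```bash
python3 -m pendant '[-0.0024,-0.00085,0,0,0,-0.0533,0, -0.0024,-0.00085,0,0,0,-0.0533,0, -0.0024,-0.00085,0,0,0,-0.0533,0, 0,0,0,0,0,0,0]'>/dev/null
python3 -c "from h import *;st()"
python3 -m pendant '[-0.0024,-0.00085,0,0,0,-0.0533,0, 0,0,0,0,0,0,0]'>/dev/null
python3 -c "from h import *;st()"
python3 -m pendant '[-0.0024,-0.00085,0,0,0,-0.0533,0, 0,0,0,0,0,0,0]'>/dev/null
python3 -c "from h import *;st()"
```

```text
axis in tool mm [-15.9  45.2  -0. ] tool turn 57.900000000000006 Ftool [-0.2 -0.5 -0.2] 7.95
axis in tool mm [-16.1  45.   -0. ] tool turn 60.900000000000006 Ftool [ 0.5 -1.  -0. ] 8.2
axis in tool mm [-16.3  44.9  -0. ] tool turn 64.0 Ftool [ 0.2 -0.5 -0.1] 8.45
```

The contact force has vanished, so the dial has snapped ahead of the finger. I'll back off, lift and look.

```bash
python3 -m pendant '[0.004,0,0,0,0,0,0, 0,0,-0.02,0,0,0,0, 0,0,-0.04,0,0,0,0, 0,-0.05,-0.03,0,0,0,0, 0,-0.06,0,0,0,0,0, 0,-0.05,0,0,0,0,0, 0,0,0,0,0,0,0]'
python3 -c "
from h import *
st()
from cell import get_image
o=[]
for n,(a,b,c,d) in (('top',(175,235,250,320)),('side',(190,250,240,310))):
    im=get_image(n);cv2.imwrite('pics/%s2.png'%n,im[:,:,::-1]);o.append(cv2.convertScaleAbs(cv2.resize(im[a:b,c:d,::-1],None,fx=5,fy=5,interpolation=cv2.INTER_CUBIC),alpha=1.8))
cv2.imwrite('pics/pair2.png',np.hstack(o))"
```

```text
clock: 9.32
position: [0.4237, -0.161, 0.2424]
ee_rot: [-0.906, -3.007, 0.004]
force: [0.4, 0.8, 0.3]
width: 0.003
gripper_force: 0.0
axis in tool mm [-18.9 209.2  -0.5] tool turn 63.7 Ftool [ 0.1  0.9 -0.3] 9.325
```

View pics/pair2.png

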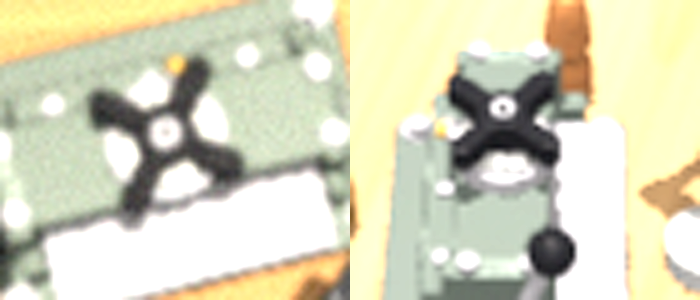

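The pair shows the dial turned. In the top half the hub is at (166,132) with arm ends at (103,102), (198,72), (230,163) and (135,206). In the side half the hub is at (503,107) with arm ends at (458,85), (547,82), (552,155) and (462,155).

```bash
python3 - <<'E'
from h import *
f=lambda L,ox,oy:[((x+.5)/5-.5+ox,(y+.5)/5-.5+oy) for x,y in L]
for n,h,L,ox,oy in(("top",(166,132),[(103,102),(198,72),(230,163),(135,206)],250,175),("side",(153,107),[(108,85),(197,82),(202,155),(112,155)],240,190)):
    H=plane(n,f([h],ox,oy),.158)[0];d=plane(n,f(L,ox,oy),.152)-H
    print(n,np.degrees(np.arctan2(d[:,1],d[:,0])),np.linalg.norm(d[:,:2],axis=1))
# independent: 4-fold Fourier phase of dark pixels around the axis, both epochs
for n in("top","side"):
  for k in(0,2):
    im=cv2.imread(f"pics/{n}{k}.png").max(2).astype(float)
    v,u=np.mgrid[150:290,200:360];P=plane(n,np.c_[u.ravel(),v.ravel()],.156)
    C=np.array([.554,.0025]) if n=="top" else np.array([.5565,.0047])
    d=P[:,:2]-C;r=np.hypot(*d.T);a=np.arctan2(d[:,1],d[:,0]);w=np.clip(60-im[150:290,200:360].ravel(),0,40)*(r>.02)*(r<.047)
    print(n,k,np.degrees(np.angle((w*np.exp(4j*a)).sum()))/4, abs((w*np.exp(4j*a)).sum())/w.sum())
E
```

```text
top [  63.61083457  -27.45405314 -115.19248385  156.9897904 ] [0.03944992 0.03877279 0.03945415 0.04437381]
side [ -25.35122701 -119.59662457  146.11254052   70.26881651] [0.03969353 0.04032688 0.04860383 0.04485621]
top 0 -7.550057427013365 0.8749559785914803
top 2 -25.492336238972563 0.8872451956426975
side 0 -5.962901753439806 0.2698810196456382
side 2 -26.958574850765 0.2534855990493968
```

The dial has gone -18° modulo 90° in the top view, and by both methods that is 72°, exactly four clicks. For the lever I'll point tool y along the splitter's x (14.3°) and move to a spot in front of the ball.

```bash
python3 -m pendant '[0,0,0,0,0,0.147,0, 0,0,0,0,0,0.147,0, 0,0,0,0,0,0.147,0, 0,0,0,0,0,0.147,0, 0,0,0,0,0,0.147,0, 0,0,0,0,0,0,0]'
python3 -m pendant '[0.0405,0.013,0,0,0,0,0, 0.0405,0.013,0,0,0,0,0, 0.0405,0.013,0,0,0,0,0, 0.0405,0.013,0,0,0,0,0, 0.0405,0.013,0,0,0,0,0, 0.0405,0.013,0,0,0,0,0, 0,0,0,0,0,0,0]'
python3 -c "
from h import *
togo([.4388,.0933,.146])"
```

```text
clock: 10.18
position: [0.427, -0.1556, 0.2428]
ee_rot: [1.911, 2.493, 0.001]
force: [-0.4, 1.1, 0.2]
width: 0.005
gripper_force: 0.0
clock: 11.05
position: [0.4389, 0.1021, 0.2431]
ee_rot: [-1.902, -2.499, -0.003]
force: [0.3, 0.0, 0.3]
width: 0.004
gripper_force: 0.0
t 11.05 pos [0.4389 0.1021 0.2431] tool delta [-0.0086 -0.0026  0.0971] y-angle 15.46 z [ 0.001  0.002 -1.   ] F [0.29 0.01 0.35] q [ 0.39  0.26 -0.87  1.92  0.22  1.07 -0.3 ]
```

```bash
python3 -m pendant '[-0.0086,-0.0026,0,0,0,0.02,0, 0,0,0.03,0,0,0,0, 0,0,0.03,0,0,0,0, 0,0,0.025,0,0,0,0, 0,0,0.012,0,0,0,0, 0,0,0,0,0,0,0]'>/dev/null
python3 -c "
from h import *
togo([.5454,.1204,.146])"
python3 -m pendant '[0,0.006,0,0,0,0,0, 0,0.006,0,0,0,0,0, 0,0.006,0,0,0,0,0, 0,0.005,0,0,0,0,0, 0,0.005,0,0,0,0,0, 0,0.005,0,0,0,0,0, 0,0,0,0,0,0,0]'
python3 -c "
from h import *
togo([.5454,.1204,.146])"
```

```text
t 11.8 pos [0.4388 0.0874 0.1454] tool delta [ 0.0069  0.1114 -0.0008] y-angle 13.65 z [-0.001 -0.    -1.   ] F [-0.84  0.74 -0.98] q [ 0.33  0.38 -0.8   2.05  0.36  0.85 -0.44]
clock: 12.68
position: [0.4715, 0.0965, 0.1457]
ee_rot: [1.94, 2.471, 0.001]
force: [-1.3, -0.4, -0.1]
width: 0.007
gripper_force: 0.2
t 12.675 pos [0.4715 0.0965 0.1457] tool delta [ 0.0057  0.0775 -0.0003] y-angle 13.71 z [ 0.  0. -1.] F [-1.26 -0.43 -0.08] q [ 0.29  0.42 -0.78  1.98  0.38  0.89 -0.45]
```

Light contact has begun, but I'm 6 mm to the right. I'll back off, re-centre and push.

```bash
python3 -m pendant '[0,-0.008,0,0,0,0,0, 0.006,0,0,0,0,0.01,0, 0,0.008,0,0,0,-0.02,0, 0,0.008,0,0,0,0,0, 0,0.008,0,0,0,0,0, 0,0.008,0,0,0,0,0, 0,0.008,0,0,0,0,0, 0,0.008,0,0,0,0,0, 0,0.008,0,0,0,0,0, 0,0,0,0,0,0,0]'
python3 -c "
from h import *
togo([.5454,.1204,.146])"
```

```text
clock: 13.92
position: [0.517, 0.1141, 0.1456]
ee_rot: [1.928, 2.48, 0.001]
force: [-0.4, -0.4, -0.1]
width: 0.006
gripper_force: 0.0
t 13.925 pos [0.517  0.1141 0.1456] tool delta [-0.0009  0.0291 -0.0004] y-angle 14.27 z [ 0.001  0.001 -1.   ] F [-0.43 -0.37 -0.09] q [ 0.24  0.49 -0.76  1.87  0.41  0.94 -0.46]
```

```bash
python3 -m pendant '[0,0.006,0,0,0,0,0, 0,0.006,0,0,0,0,0, 0,0.006,0,0,0,0,0, 0,0.004,0,0,0,0,0, 0,0,0,0,0,0,0]'
python3 -m pendant '[0,0.002,0,0,0,0,0, 0,0.001,0,0,0,0,0, 0,0,0,0,0,0,0]'
python3 -c "
from h import *
togo([.5454,.1204,.146])"
```

```text
clock: 14.55
position: [0.5381, 0.1195, 0.1458]
ee_rot: [1.928, 2.48, 0.001]
force: [-0.3, 0.8, -0.0]
width: 0.004
gripper_force: 0.1
clock: 14.92
position: [0.5403, 0.12, 0.1457]
ee_rot: [-1.928, -2.48, 0.0]
force: [-1.3, -0.9, -0.4]
width: 0.001
gripper_force: 0.9
t 14.925 pos [0.5403 0.12   0.1457] tool delta [-0.0009  0.005  -0.0003] y-angle 14.28 z [-0. -0. -1.] F [-1.3  -0.91 -0.35] q [ 0.21  0.53 -0.74  1.82  0.43  0.97 -0.46]
```

```bash
for i in 1; do python3 -m pendant '[0,0.002,0,0,0,0,0, 0,0.001,0,0,0,0,0, 0,0,0,0,0,0,0]'; python3 -m pendant '[0,0.001,0,0,0,0,0, 0,0.001,0,0,0,0,0, 0,0,0,0,0,0,0]';  python3 -m pendant '[0,0.001,0,0,0,0,0, 0,0,0,0,0,0,0]'; done | grep -E "pos|^force"
```

```text
position: [0.5435, 0.1208, 0.1458]
force: [-1.3, -0.5, -0.1]
position: [0.5454, 0.1213, 0.1457]
force: [-1.6, -0.1, -0.3]
position: [0.5463, 0.1216, 0.1457]
force: [-0.8, -0.9, -1.1]
```

```bash
for i in 1; do python3 -m pendant '[0,0.001,0,0,0,0,0, 0,0.001,0,0,0,0,0, 0,0,0,0,0,0,0]'; python3 -m pendant '[0,0.001,0,0,0,0,0, 0,0.001,0,0,0,0,0, 0,0,0,0,0,0,0]';  python3 -m pendant '[0,0.001,0,0,0,0,0, 0,0,0,0,0,0,0]'; done | grep -E "pos|^force"
```

```text
position: [0.5483, 0.122, 0.1457]
force: [-0.8, -0.8, 0.2]
position: [0.5488, 0.1222, 0.1455]
force: [-7.9, -2.0, 2.3]
position: [0.549, 0.1223, 0.1454]
force: [-10.4, -2.5, 5.0]
```

The push meets the stop at about 10 N. I'll retreat and check.

```bash
python3 -m pendant '[0,-0.004,0,0,0,0,0, 0,-0.02,0,0,0,0,0, 0,-0.04,0,0,0,0,0, 0,-0.04,-0.02,0,0,0,0, 0,0,-0.06,0,0,0,0, 0,-0.02,-0.04,0,0,0,0, -0.06,0,0,0,0,0,0, -0.06,0,0,0,0,0,0, -0.06,0,0,0,0,0,0, 0,0,0,0,0,0,0]'
python3 - <<'E'
from h import *
from cell import get_image
o=[];c={}
for n,(a,b,x,y) in (('top',(165,255,225,305)),('side',(190,280,235,315))):
    im=get_image(n)[:,:,::-1];cv2.imwrite(f'pics/{n}3.png',im);o.append(cv2.convertScaleAbs(cv2.resize(im[a:b,x:y],None,fx=5,fy=5,interpolation=cv2.INTER_CUBIC),alpha=1.8))
cv2.imwrite('pics/pair3.png',np.hstack(o))
im=cv2.imread("pics/top3.png").max(2).astype(float)
v,u=np.mgrid[150:290,200:360];P=plane("top",np.c_[u.ravel(),v.ravel()],.156)
d=P[:,:2]-[.554,.0025];r=np.hypot(*d.T);a=np.arctan2(d[:,1],d[:,0]);w=np.clip(60-im[150:290,200:360].ravel(),0,40)*(r>.02)*(r<.047)
print(np.degrees(np.angle((w*np.exp(4j*a)).sum()))/4)
E
```

```text
clock: 18.18
position: [0.4764, -0.0876, 0.2656]
ee_rot: [1.937, 2.471, -0.0]
force: [-0.5, 0.7, 0.2]
width: 0.006
gripper_force: 0.0
-25.449506818724892
```

View pics/pair3.png

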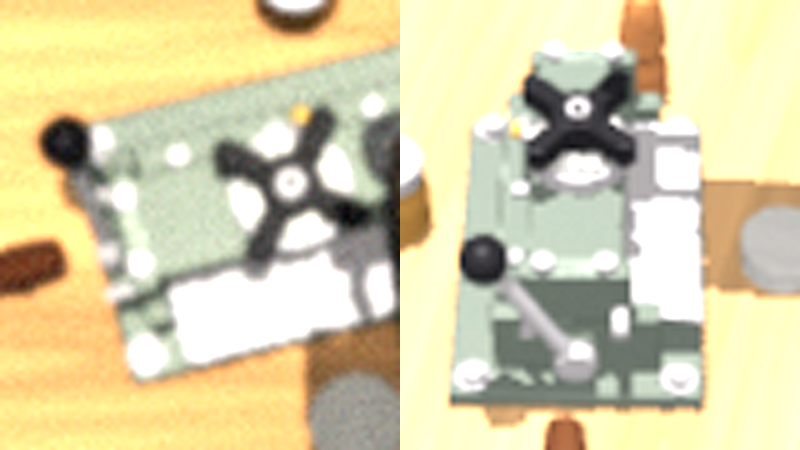

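Both views show the lever leaning to the back, with the ball at (66,142) in the top half and (484,259) in the side half. The dial is unchanged at -25.4°. I'll triangulate the ball and hand in if it agrees.

```bash
python3 - <<'E'
from h import *
from cell import sign_off
P,e=tri(((66.5)/5-.5+225,(142.5)/5-.5+165),((84.5)/5-.5+235,(259.5)/5-.5+190))
s=(P[:2]-[.526,.1155])@[.969,.247];print(P,e,"s",s,"lever",.5+np.arcsin(s/.115))
if s>.048 and abs(P[2]-.143)<.006: print(sign_off())
E
```

```text
[0.57999667 0.12926184 0.14217251] 0.0017532189604690684 s 0.055721943503530894 lever 1.0058356823476404
the job is handed in; nothing more can be done
None
```

The job is handed in: the camera images put the dial four clicks (72°) anticlockwise of its start and the lever at its back stop (about 1.0 rad), and the moves stayed clear of the bystanders, though I didn't re-measure their positions.

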